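Seat a bearing in the sprung clamshell fixture and hold it down

ROBOT

A 6-joint arm with a two-finger parallel gripper is mounted at the origin on a cart in front of the work surface, level with it; the furniture and walls round the work are solid. World frame = base frame: x ahead of the robot, y to its left, z up, the work surface at z = 0. Lengths are in m, angles in degrees, forces in N, time in s.
With the tool pointing down it reaches from about 0.4 to 0.825 m from the base axis. Payload 7 kg.
Tool frame: the origin (TCP) lies between the finger pads; the fingertips stand 19 mm ahead of it and the grasp point (between the pads) is the TCP; x points along the fingers, y is the direction in which the jaws open and shut, and the axes are right-handed (so a half turn about x gives the same grasp; the last joint's range is limited). The gripper opens to 88 mm and grips with 3 to 60 N. Pads are 19 mm wide; open, the fingers measure 130 mm over their backs; the gripper's body (78 mm by 193 mm) begins 47 mm behind the grasp point.
Start: joints at [81.538, 20.546, 0.682, 0, -70.136, -16.507], TCP at [0.285, 0.612, 0.219] pointing down, gripper open.
Joint ranges: [-176.03, 176.03], [-82.01, 121.73], [-58.28, 71.71], [-173.87, 95.51], [-174.79, -0.11], [-173.66, 173.66]. Speed limits (degrees/s): [136.94, 136.94, 172.46, 180, 180, 180].

INTERFACE

Orientations are given as [roll, pitch, yaw] about the fixed x, y, z axes, in that order (R = Rz(yaw) Ry(pitch) Rx(roll)).
In Python, from plant import * gives the robot as it stands.
- The arm moves only by the tool step_arm, never from a script. Its argument "steps" is a list of rows, each a list of 2 entries, a list of its own where there are three numbers: the shift along the tool's x, y, z in units of 0.02 m (1.0 is 0.02 m), then the turn about the tool's x in units of 6 degrees (1.0 is 6 degrees). A call has 1 to 20 rows; each row shifts and turns the commanded pose from where the row before left it, along the tool's axes as they then stand; what a row does not reach is not made up. A row lasts 1/12 s, in which the tool goes at most 41.7 mm and 7.16 degrees, less where a joint would pass 70% of its speed; a pose out of reach is approached as far as the arm can. A call with a number of a shift or a turn outside -1 to 1 is refused whole. A call with a gripper value outside its range is refused whole. "fingers" is the closure, from 0 (fully open) to 1 (shut), set as the call begins (left out, the last holds). The fingers move at their own pace and stop on an object; "grip_force" is the grip in N (left out, the last holds). Time passes only in rows, so rows that do not move let the fingers close. It gives the time, the measured TCP pose, the force and the opening at its end, in the units of the state.
- get_state(): the state, without advancing time (a new reading comes with each control period).
- capture(name): name is "side" or "top"; returns the picture (420x560x3 uint8, blue, green, red); there is no depth.
- camera_model(name): a dict with "intrinsics" (3x3 intrinsics, pixels), "dist_coeffs" ([k1, k2, p1, p2, k3] as OpenCV has them; the pictures are not rectified), "rvec" (rotation vector, rad) and "tvec" (3), from world to camera coordinates, as OpenCV has them. Camera axes: x right, y down, z forward; pixel columns grow to the right and rows downward; lengths in m; the calibration is good to about 2 mm. A picture is of the moment at which its call begins. camera_model takes no time and is no camera call.
- close_job(): hands the job in, once; it reports no verdict.
The state is a dict: "time_s": time; "joints": joint angles; "qd": joint speeds; "joint_torque": joint torques, N m; "tcp_pos": TCP position; "eef_rot": TCP orientation; "contact_force": force on the tool from outside, world axes, zero at the start; "moment": the same for the moment, N m; "gripper_width": finger opening in m.
Only numpy, scipy, OpenCV 4.12 (cv2) and the standard library are available. Lean on these libraries where they do the work, as an engineer would, in place of code of your own. Each camera call takes 0.05 s, during which the arm holds its last target.

TASK

Lay the middle-sized of the three ball bearings flat in the nest of the clamshell fixture, on its sprung plunger between the four posts, and let go of it; then bring the lid down onto it by its ball handle. Press the lid down against the spring until the bearing is fully down on the hard stop ring, firmly but without ramming it, and finish while still holding it pressed there: do not let go at the end. Leave the other bearings, the bolt and the gear where they are.

Things in the scene. Friction and masses are not known exactly. Their poses are not given: they have to be found in the camera images.
- bearing_mid: The middle-sized of three look-alike steel ball bearings: 52 mm diameter, 16 mm thick, 0.08 to 0.17 kg, lying flat on the bench. Origin: centre of its underside; z is its axis (up). Grasp it across the outer ring.
- bearing_small: The smallest ball bearing, 42 mm diameter, 13 mm thick, lying flat; too small for the fixture. Origin: centre of its underside. Not to be disturbed.
- bearing_large: The largest ball bearing, 60 mm diameter, 18 mm thick, lying flat; too big for the fixture. Origin: centre of its underside. Not to be disturbed.
- fixture: Clamshell fixture fixed to the bench: aluminium base, x -57 to +108 mm, y +-65 mm in its frame, top face 20 mm above the bench, with a nest and a hinged lid. Origin: on the bench under the nest axis; z up; x points from nest to lid hinge, y along the hinge; yaw within 0.3 rad of the world's. Two hinge cheeks (x 74 to 96 mm, |y| 37 to 47 mm) reach 77 mm above the bench.
- nest (a point): On the nest axis, 42 mm above the bench, at the top of the free plunger: the bearing's underside rests here when loaded. Axes as the fixture. Four guide posts (10 mm thick, pointed, at x, y = +-24 mm, tips 59 mm above the bench) leave 3 mm play all round the bearing, and 38 mm gaps on the +-x and +-y sides through which fingers holding it across y (or x) pass.
- stop_ring: The hard stop: a dark steel ring, fixed in the nest round the plunger, 48 mm outside and 32 mm inside diameter. Origin: its underside centre, 20 mm above the bench; its top, 30 mm above the bench, is where the underside of the bearing must be pressed to (12 mm below its loaded height).
- plunger (a joint): Travel of the sprung plunger (brass disc, 28 mm diameter, in the middle of the nest), m: 0 free (up), 0.012 when the bearing sits on the stop ring. It pushes up with about 5 N when free and 10 N at the stop; it carries the bearing and the lid without sinking.
- lid (a joint): Lid angle, rad: 0 = level, bearing fully on the stop ring; about 0.14 = resting on the bearing on the free plunger; starts open, leaning back a little, at 1.62 to 1.85, where its stiff hinge keeps it; tipped forward below about 1.0 it falls slowly. The lid (0.15 kg) is an aluminium plate 66 x 115 x 8 mm; a round black pad under it, 85 mm from the hinge, presses on the bearing.
- lid_hinge (a point): Centre of the lid's hinge axis, 68 mm above the bench and 85 mm beyond the nest axis; the lid turns about the fixture's y axis.
- ball (a point): Centre of the black ball handle, 28 mm diameter, on a 9 mm stem at the lid's free end, 150 mm from the hinge, 35 mm past the plate's edge. Moves with the lid: above the hinge when open; 70 mm above the bench, 65 mm before the nest axis when pressed home. Pinched across the fixture's y it turns between the fingers as the lid swings. About 6 N down on it reaches the stop; 10 to 25 N is a firm push.
- bolt: Bystander, bolt: 77 mm long, 19 mm high, lying among the bearings. Origin: centre of its underside. Not to be disturbed.
- gear: Bystander, spur gear: 70 mm diameter, 25 mm high, right of the fixture. Origin: centre of its underside. Not to be disturbed.
There are look-alikes about, which are no part of the job. What is shaped like the bearing_mid but blue or green is not meant.

How it is judged:
By the outcome, as a careful person would: the job done as asked, in the order asked, and still so for the second after the job is handed in, while the arm keeps its last pose, push and grip.
It also fails if it takes over 64 s, if anything falls off the work surface, if the arm or the gripper's body presses on something with over 40 N, if the wrist force passes 120 N, or if a joint passes its speed limit or range.

## Working session

There is one attempt and no reset: what is moved stays moved. The work goes in short steps, Python scripts to look and compute and a tool call to move; the robot and the scene stay as the last step left them, time stands still between calls to the robot, and variables do not carry over. Pictures are saved under pics/ and viewed, and the job is handed in when it is done.

Besides the shell and the picture viewer there is one more tool, called after "Emit:" by a JSON object that holds its "method" and its "body", one argument or row to a line. step_arm: Moves the arm, as the interface text tells. Its arguments: {"type":"object","properties":{"steps":{"type":"array","items":{"type":"array"}},"fingers":{"type":"number"},"grip_force":{"type":"number"}},"required":["steps"]}

```bash
mkdir -p pics; ls; python3 - <<'E'
from plant import *
import cv2
for n in ("top","side"):
    cv2.imwrite(f"pics/{n}0.png",capture(n)); m=camera_model(n); print(n,m)
print(get_state())
E
```

```text
pics
top {'intrinsics': array([[404.24878988,   0.        , 280.20543764],
       [  0.        , 404.24878988, 212.98983277],
       [  0.        ,   0.        ,   1.        ]]), 'dist_coeffs': array([0.01582673, 0.        , 0.        , 0.        , 0.        ]), 'rvec': array([ 2.18875897, -2.20356704,  0.06107076]), 'tvec': array([-0.13983554,  0.47803886,  0.98457254])}
side {'intrinsics': array([[473.15127816,   0.        , 293.2444342 ],
       [  0.        , 473.15127816, 214.976079  ],
       [  0.        ,   0.        ,   1.        ]]), 'dist_coeffs': array([-0.09200751,  0.        ,  0.        ,  0.        ,  0.        ]), 'rvec': array([ 2.18828691, -0.07507271,  0.01296735]), 'tvec': array([-0.48940987, -0.01474933,  1.53380556])}
{'time_s': 0.1, 'joints': array([ 8.15375663e+01,  2.05865770e+01,  6.38501870e-01, -1.80823419e-02,
       -7.01365534e+01, -1.65079177e+01]), 'qd': array([-0.10819519, -0.02887416,  0.0660984 ,  0.10510676,  0.04721677,
        0.04296287]), 'joint_torque': array([ 4.25221219e-05, -5.84164417e+01,  2.93752116e+01,  7.01537937e+00,
        1.01960273e-02, -5.06822948e-05]), 'tcp_pos': array([0.28477231, 0.61148161, 0.21861986]), 'eef_rot': array([  95.15141761,   89.91368044, -109.82509037]), 'contact_force': array([-0.13509149, -0.06217482, -0.4456121 ]), 'moment': array([ 0.00300637, -0.00575167, -0.05329807]), 'gripper_width': 0.08752536759094118}
```

View pics/top0.png

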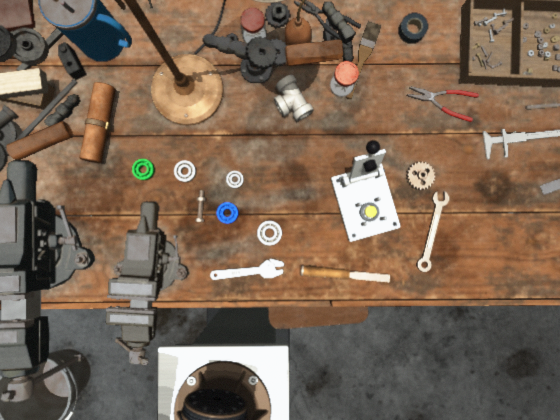

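View pics/side0.png

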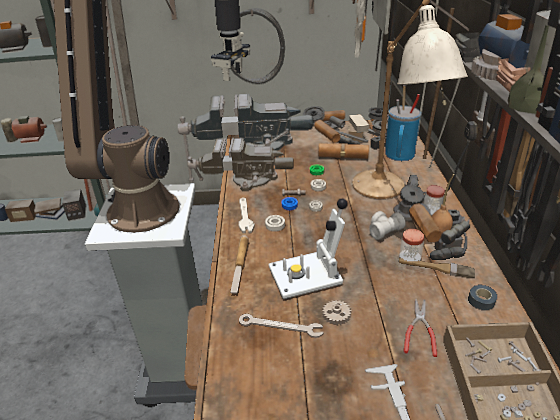

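```bash
cat > h.py <<'E'
import numpy as np,cv2
from plant import *
from scipy.spatial.transform import Rotation as Ro
def cam(n):
    m=camera_model(n);R=cv2.Rodrigues(m['rvec'])[0];return m['intrinsics'],m['dist_coeffs'],R,np.array(m['tvec']),m['rvec']
def w(n,uv,z):
    K,D,R,t,_=cam(n)
    p=cv2.undistortPoints(np.array(uv,float).reshape(-1,1,2),K,D).reshape(-1,2)
    d=np.c_[p,np.ones(len(p))]@R; c=-R.T@t
    return c+d*((z-c[2])/d[:,2])[:,None]
def px(n,P):
    K,D,R,t,rv=cam(n); return cv2.projectPoints(np.array(P,float).reshape(-1,1,3),rv,t,K,D)[0].reshape(-1,2)
def crop(src,dst,x0,y0,x1,y1,s):
    im=cv2.imread(src)[y0:y1,x0:x1]
    im=cv2.resize(im,None,fx=s,fy=s,interpolation=cv2.INTER_CUBIC)
    for x in range((x0+9)//10*10,x1,10):
        cv2.putText(im,str(x),(int((x-x0+.5)*s),9),0,.3,(0,0,255)); cv2.line(im,(int((x-x0+.5)*s),10),(int((x-x0+.5)*s),16),(0,0,255))
    for y in range((y0+9)//10*10,y1,10):
        cv2.putText(im,str(y),(0,int((y-y0+.5)*s)),0,.3,(0,0,255)); cv2.line(im,(18,int((y-y0+.5)*s)),(24,int((y-y0+.5)*s)),(0,0,255))
    cv2.imwrite(dst,im)
def tool():
    s=get_state();R=Ro.from_euler('xyz',s['eef_rot'],degrees=True).as_matrix();return s['tcp_pos'],R
E
python3 - <<'E'
from h import *
crop('pics/top0.png','pics/c1.png',165,155,295,255,6)
crop('pics/top0.png','pics/c2.png',325,135,445,245,5)
for uv,z in (((184,171),.016),((235,179),.016),((269,233),.016),((227,212),.016),((371,212),.042)):
    P=w('top',[uv],z)[0]; print(uv,P.round(4), px('side',P).round(1), 'px/mm',np.linalg.norm(px('top',P+[.05,0,0])-px('top',P))/50)
im=cv2.imread('pics/top0.png')
K,D,R,t,_=cam('top');print(-R.T@t)
E
```

```text
(184, 171) [0.5823 0.0937 0.016 ] [[318.3 182.7]] px/mm 0.4015241124122236
(235, 179) [ 0.5617 -0.032   0.016 ] [[315.9 203.5]] px/mm 0.40185024837788214
(269, 233) [ 0.428  -0.1152  0.016 ] [[275.  220.8]] px/mm 0.40716011789441997
(227, 212) [ 0.4802 -0.0123  0.016 ] [[290.3 201.3]] px/mm 0.40516321495464924
(371, 212) [ 0.4765 -0.3604  0.042 ] [[295.8 267. ]] px/mm 0.41590557536199646
[ 0.42461453 -0.1399296   1.00875191]
```

View pics/c1.png

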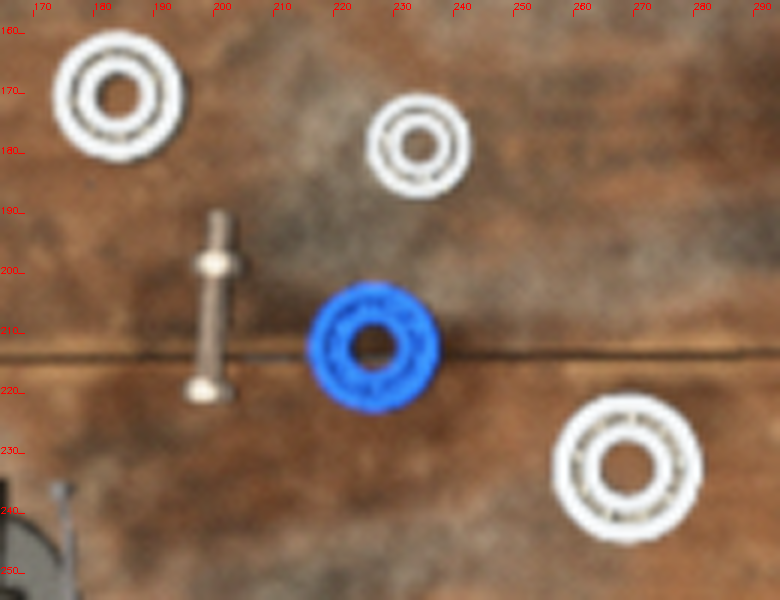

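View pics/c2.png

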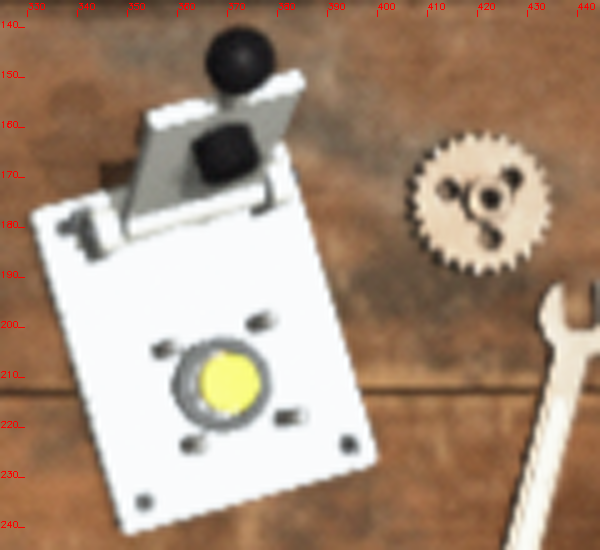

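```bash
python3 - <<'E'
from h import *
from scipy.optimize import least_squares
im=cv2.imread('pics/top0.png')
g=cv2.resize(im[155:186,168:200],None,fx=8,fy=8,interpolation=cv2.INTER_CUBIC).astype(int)
m=(g.min(2)>150).astype(np.uint8)
cs=max(cv2.findContours(m,0,1)[0],key=cv2.contourArea)
e=cv2.fitEllipse(cs);print(e); uv=((np.array(e[0])+.5)/8-.5)+[168,155]
P=w('top',[uv],.015)[0];print('bearing',uv,P,'diam',np.mean(e[1])/8/.4015)
c=np.array([[33,213],[127,533],[378,462],[285,145]])/5-.5+[325,135]
W=w('top',c,.02);print(W.round(4))
for a,b in((0,1),(1,2),(2,3),(3,0)):print(np.linalg.norm(W[a]-W[b]))
loc=np.array([[108,65],[-57,65],[-57,-65],[108,-65]])/1e3
def f(p):
    C,S=np.cos(p[2]),np.sin(p[2]);return (loc@np.array([[C,S],[-S,C]])+p[:2]-W[:,:2]).ravel()
r=least_squares(f,[.47,-.36,0]);print(r.x,np.degrees(r.x[2]),r.fun.reshape(-1,2).round(4))
pl=w('top',[np.array([232,383])/5-.5+[325,135]],.042);print('plunger',pl)
E
```

```text
((132.11428833007812, 127.19378662109375), (171.13153076171875, 172.87918090820312), 49.21638107299805)
bearing [184.07678604 170.46172333] [0.5837879  0.09377478 0.015     ] diam 53.550857980996554
[[ 0.5643 -0.2689  0.02  ]
 [ 0.4069 -0.3126  0.02  ]
 [ 0.4407 -0.4358  0.02  ]
 [ 0.5971 -0.3934  0.02  ]]
0.1633919442825671
0.12768592265374767
0.16205013763793233
0.12882280126925952
[ 0.47765816 -0.35937325  0.26585082] 15.23212974111219 [[ 0.0005  0.0006]
 [-0.0013  0.001 ]
 [-0.001  -0.0013]
 [ 0.0018 -0.0003]]
plunger [[ 0.47862952 -0.36020298  0.042     ]]
```

```bash
cat >> h.py <<'E'
B=np.array([.5838,.0938]);N=np.array([.4781,-.3598]);YAW=np.radians(15.2)
def plan(target,yaw_y=None):
    p,R=tool(); d=R.T@(np.array(target)-p)/.02
    print('tcp',p.round(4),'tool axes x',R[:,0].round(3),'y',R[:,1].round(3),'z',R[:,2].round(3))
    print('shift units',d.round(2))
    if yaw_y is not None:
        a=np.array([-np.sin(yaw_y),np.cos(yaw_y),0]);
        th=np.degrees(np.arctan2(a@R[:,2],a@R[:,1])); th=(th+90)%180-90
        print('turn units',th/6)
E
python3 - <<'E'
from h import *
plan([*B,.12],0);plan([*B,.12],YAW)
crop('pics/side0.png','pics/c3.png',205,150,365,300,5)
F=np.array([[np.cos(YAW),-np.sin(YAW)],[np.sin(YAW),np.cos(YAW)]])
print(px('side',[[*B,.016],[*N,.042],[*(N+F@[-.057,.065]),.02],[*(N+F@[-.057,-.065]),.02],[*(N+F@[.108,-.065]),.02]]).round(1))
for a in (1.62,1.7,1.75,1.8,1.85):
    x=.085-.15*np.cos(a);P=[*(N+F@[x,0]),.068+.15*np.sin(a)];print(a,np.round(P,4),px('top',P).round(1),px('side',P).round(1))
E
```

```text
tcp [0.2848 0.6115 0.2186] tool axes x [-0.001 -0.001 -1.   ] y [-0.422 -0.906  0.002] z [-0.906  0.422 -0.   ]
shift units [  4.96  17.14 -24.48]
turn units -4.162754787671157
tcp [0.2848 0.6115 0.2186] tool axes x [-0.001 -0.001 -1.   ] y [-0.422 -0.906  0.002] z [-0.906  0.422 -0.   ]
shift units [  4.96  17.14 -24.48]
turn units -6.696089756833691
[[318.7 182.7]
 [296.4 266.9]
 [268.9 262.6]
 [283.4 294.9]
 [344.  279.5]]
1.62 [ 0.5672 -0.3356  0.2178] [[377.8 161.2]] [[331.1 204.3]]
1.7 [ 0.5788 -0.3324  0.2167] [[376.  155.5]] [[335.6 203.7]]
1.75 [ 0.5859 -0.3305  0.2156] [[374.8 152.1]] [[338.4 203.5]]
1.8 [ 0.593  -0.3286  0.2141] [[373.6 148.7]] [[341.1 203.5]]
1.85 [ 0.6    -0.3267  0.2122] [[372.4 145.4]] [[343.8 203.5]]
```

View pics/c3.png

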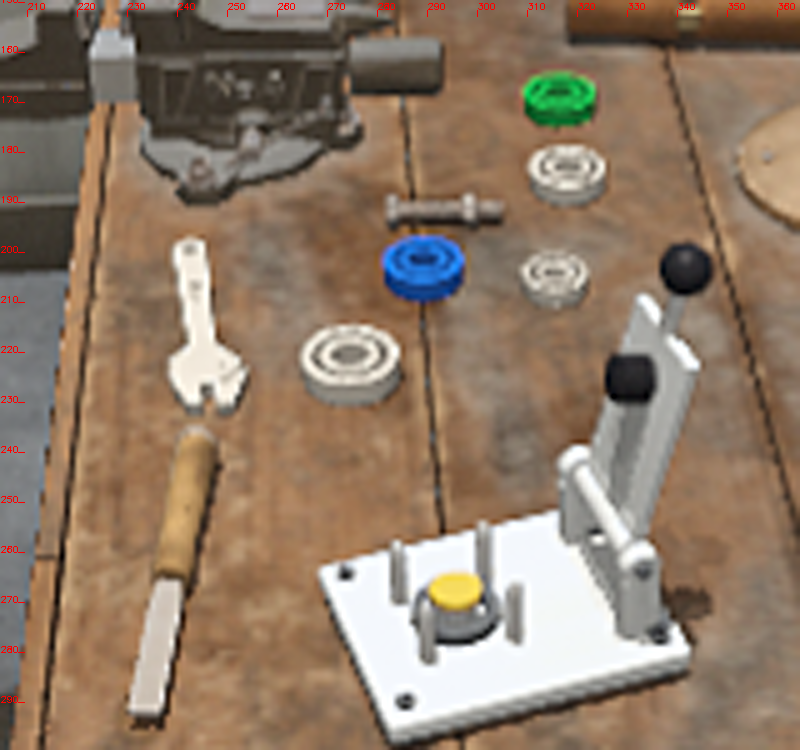

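Candidates (top picture): silver (184,170) Ø≈54 mm is the mid one. Silver (235,179) Ø≈43 is the small one and silver (269,233) Ø≈61 the large. Blue (227,212) and green (143,169) are ruled out by colour. The side view agrees: mid at (318,183), plunger at (296,267), lid ball at (342,203), which puts the lid angle at about 1.82.

Emit:
{"method": "step_arm", "body": {
  "steps": [
    [[-1,0,0],-1],
    [[-1,0,0],-1],
    [[-1,0,0],-1],
    [[-1,0,0],-1],
    [[-1,0,0],-1],
    [[0,0,0],-1],
    [[0,0,0],-0.7],
    [[0,0,0],0],
    [[0,0,0],0]
  ],
  "fingers": 0.15,
  "grip_force": 25
}}

```text
time_s: 0.85
tcp_pos: [0.2848, 0.6117, 0.3189]
eef_rot: [52.2, 89.9, -112.7]
contact_force: [-0.2, -0.3, -0.5]
gripper_width: 0.0741
```

```bash
python3 - <<'E'
from h import *
plan([*B,.12],YAW); print(get_state()['joints'].round(1),get_state()['gripper_width'])
cv2.imwrite('pics/side1.png',capture('side'))
E
```

```text
tcp [0.2848 0.6117 0.3189] tool axes x [-0.    -0.001 -1.   ] y [ 0.26  -0.966  0.001] z [-0.966 -0.26   0.001]
shift units [ 9.96 28.88 -7.7 ]
turn units -0.01902796095047658
[ 81.5  18.3  10.1  -0.  -81.9  23.6] 0.07407051159989753
```

View pics/side1.png

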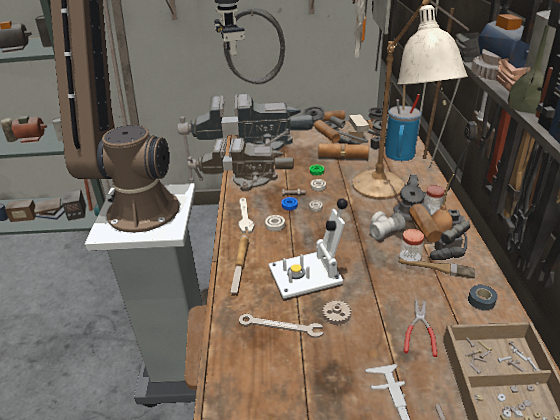

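Emit:
{"method": "step_arm", "body": {
  "steps": [
    [[0,1,-0.27],0],
    [[0,1,-0.27],0],
    [[0,1,-0.27],0],
    [[0,1,-0.27],0],
    [[0,1,-0.27],0],
    [[0,1,-0.27],0],
    [[0,1,-0.27],0],
    [[0,1,-0.27],0],
    [[0,1,-0.27],0],
    [[0,1,-0.27],0],
    [[0,1,-0.27],0],
    [[0,1,-0.27],0],
    [[0,1,-0.27],0],
    [[0,1,-0.27],0],
    [[0,1,-0.27],0],
    [[0,1,-0.27],0],
    [[0,1,-0.27],0],
    [[0,1,-0.27],0],
    [[0,1,-0.27],0],
    [[0,1,-0.27],0]
  ]
}}

```text
time_s: 2.57
tcp_pos: [0.4947, 0.2522, 0.3197]
eef_rot: [-146.9, 90.0, 48.2]
contact_force: [-0.3, -0.1, -0.2]
gripper_width: 0.0745
```

Emit:
{"method": "step_arm", "body": {
  "steps": [
    [[1,1,-0.26],0],
    [[1,1,-0.26],0],
    [[1,1,-0.26],0],
    [[1,1,-0.26],0],
    [[1,1,-0.26],0],
    [[1,1,-0.25],0],
    [[1,1,-0.25],0],
    [[1,1,-0.25],0],
    [[1,0.9,-0.25],0],
    [[1,0,0],0],
    [[0,0,0],0],
    [[0,0,0],0],
    [[0,0,0],0]
  ]
}}

```text
time_s: 3.65
tcp_pos: [0.5859, 0.0946, 0.1208]
eef_rot: [174.5, 89.9, 9.7]
contact_force: [-0.3, -0.1, -0.7]
gripper_width: 0.0746
```

```bash
python3 - <<'E'
from h import *
plan([*B,.022],YAW); print(get_state()['joints'].round(1),get_state()['gripper_width'])
cv2.imwrite('pics/side2.png',capture('side'));cv2.imwrite('pics/top2.png',capture('top'))
crop('pics/side2.png','pics/side2c.png',230,60,400,230,3.5)
crop('pics/top2.png','pics/top2c.png',120,120,260,240,5)
E
```

```text
tcp [0.5859 0.0946 0.1208] tool axes x [ 0.001  0.    -1.   ] y [ 0.263 -0.965  0.   ] z [-0.965 -0.263 -0.001]
shift units [4.94 0.01 0.12]
turn units 0.004765052286989165
[ 28.   17.6 -17.5   0.  -54.8  77.2] 0.07462557729764284
```

View pics/side2c.png

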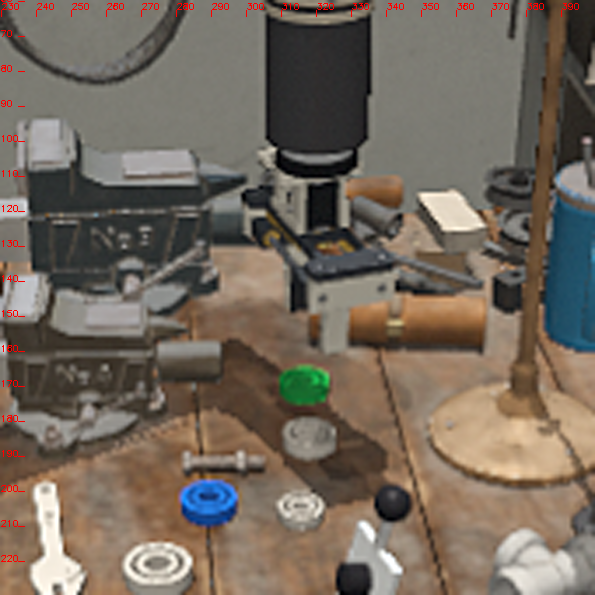

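View pics/top2c.png

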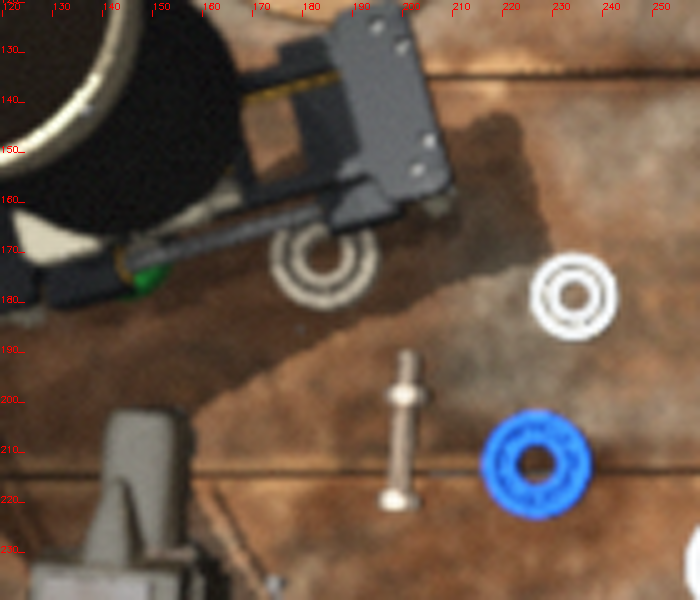

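Emit:
{"method": "step_arm", "body": {
  "steps": [
    [[0.8,0,0.12],0],
    [[0.8,0,0],0],
    [[0.8,0,0],0],
    [[0.8,0,0],0],
    [[0.6,0,0],0],
    [[0.5,0,0],0],
    [[0.4,0,0],0],
    [[0.2,0,0],0],
    [[0,0,0],0],
    [[0,0,0],0],
    [[0,0,0],0]
  ]
}}

```text
time_s: 4.67
tcp_pos: [0.5836, 0.0943, 0.0222]
eef_rot: [-174.9, 89.9, 20.3]
contact_force: [0.1, -0.4, 0.2]
gripper_width: 0.0741
```

Emit:
{"method": "step_arm", "body": {
  "steps": [
    [[0,0,0],0],
    [[0,0,0],0],
    [[0,0,0],0],
    [[0,0,0],0],
    [[0,0,0],0],
    [[0,0,0],0],
    [[0,0,0],0],
    [[0,0,0],0],
    [[0,0,0],0],
    [[0,0,0],0]
  ],
  "fingers": 1,
  "grip_force": 25
}}

```text
time_s: 5.5
tcp_pos: [0.5831, 0.094, 0.0214]
eef_rot: [20.6, 90.0, -144.1]
contact_force: [-0.0, -0.1, -0.2]
gripper_width: 0.013
```

```bash
python3 - <<'E'
from h import *
plan([*B,.022],YAW); print(get_state()['contact_force'].round(1),get_state()['gripper_width'])
cv2.imwrite('pics/side3.png',capture('side'))
crop('pics/side3.png','pics/side3c.png',260,100,380,230,4.5)
E
```

```text
tcp [0.5831 0.094  0.0214] tool axes x [-0. -0. -1.] y [ 0.263 -0.965  0.   ] z [-0.965 -0.263  0.   ]
shift units [-0.03  0.02 -0.03]
turn units 0.00451500763235894
[-0.  -0.1 -0.2] 0.013030231841828109
```

View pics/side3c.png

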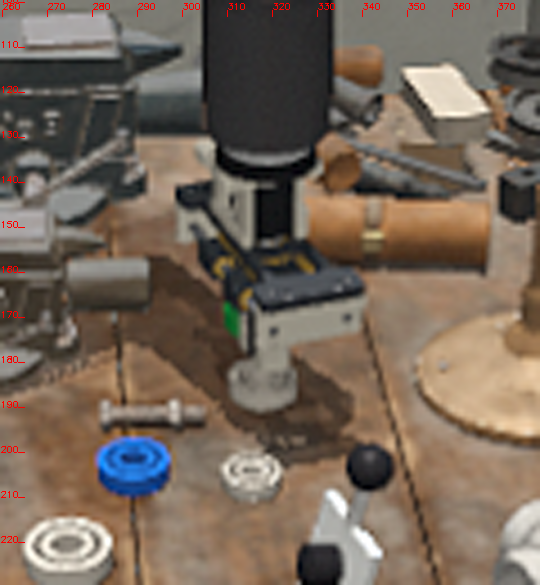

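```bash
python3 - <<'E'
from h import *
print(get_state())
im=capture('top');cv2.imwrite('pics/top3.png',im)
crop('pics/side3.png','pics/side3d.png',295,140,345,200,10)
crop('pics/top3.png','pics/top3c.png',140,130,230,200,8)
print(px('side',[[.5831,.094,.002],[.5831,.094,.0214],[.5831,.094,.068]]))
E
```

```text
{'time_s': 5.55, 'joints': array([ 2.81093627e+01,  2.40495757e+01, -2.34139655e+01, -9.00602159e-05,
       -4.25399226e+01,  7.71199499e+01]), 'qd': array([ 0.04460297,  0.03542284,  0.01880978,  0.03102697, -0.01890094,
       -0.02463334]), 'joint_torque': array([ 5.91053504e-04, -5.47227395e+01,  2.11557448e+01,  4.96230036e+00,
        8.41001677e-02, -2.00702516e-05]), 'tcp_pos': array([0.5830504 , 0.09399481, 0.02143341]), 'eef_rot': array([  11.87299706,   89.99653574, -152.89775663]), 'contact_force': array([-0.26356572, -0.00821775,  0.01634016]), 'moment': array([ 0.00935815, -0.04144924,  0.00844564]), 'gripper_width': 0.009724849532530774}
[[318.46821675 186.13022508]
 [318.53507256 181.32129383]
 [318.69738214 169.50111238]]
```

View pics/side3d.png

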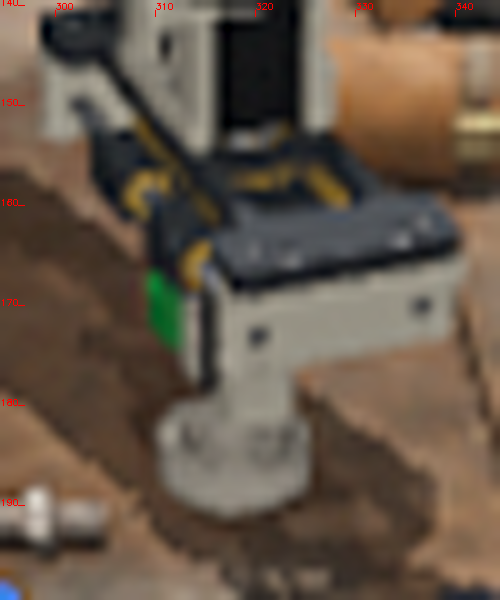

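View pics/top3c.png

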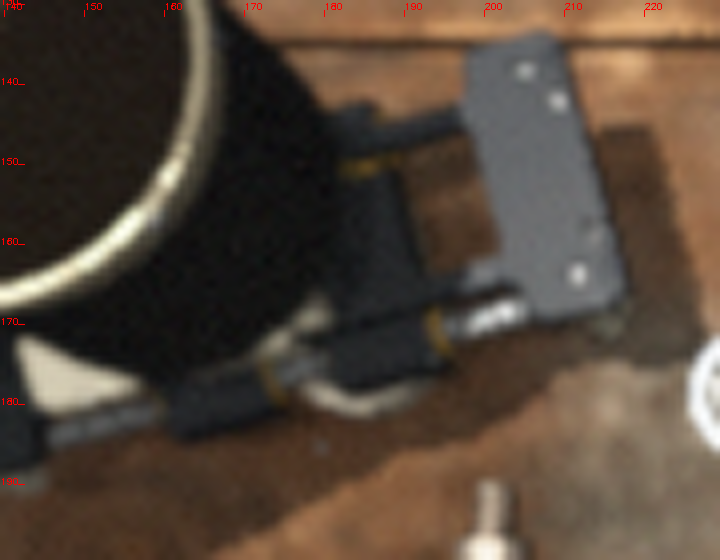

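Emit:
{"method": "step_arm", "body": {
  "steps": [
    [[0,0,0],0],
    [[0,0,0],0],
    [[0,0,0],0],
    [[0,0,0],0],
    [[0,0,0],0],
    [[0,0,0],0],
    [[0,0,0],0],
    [[0,0,0],0],
    [[0,0,0],0],
    [[0,0,0],0]
  ],
  "fingers": 0.15
}}

```text
time_s: 6.43
tcp_pos: [0.583, 0.094, 0.0214]
eef_rot: [10.3, 90.0, -154.5]
contact_force: [0.6, 0.4, 0.4]
gripper_width: 0.0668
```

```bash
python3 - <<'E'
from h import *
s=get_state();print(s['tcp_pos'],s['gripper_width'],s['contact_force'])
im=capture('top');cv2.imwrite('pics/top4.png',im)
im=capture('side');cv2.imwrite('pics/side4.png',im)
crop('pics/side4.png','pics/side4d.png',280,140,350,210,9)
p,R=tool()
for s_ in(-1,1):
  for z in(.002,.016): print(s_,z,px('side',p+s_*.037*R[:,1]+[0,0,z-p[2]]),px('top',p+s_*.037*R[:,1]+[0,0,z-p[2]]))
crop('pics/top4.png','pics/top4c.png',140,130,230,200,8)
E
```

```text
[0.58304205 0.09400612 0.02143503] 0.0668275884542183 [0.58416474 0.3866908  0.43420738]
-1 0.002 [[314.65022328 180.88309269]] [[170.8659048  175.51717151]]
-1 0.016 [[314.67883323 177.45487219]] [[169.34629399 174.69222051]]
1 0.002 [[322.38829401 191.56093081]] [[199.49767839 167.64155043]]
1 0.016 [[322.4574344  188.06143962]] [[198.38252999 166.70788684]]
```

View pics/side4d.png

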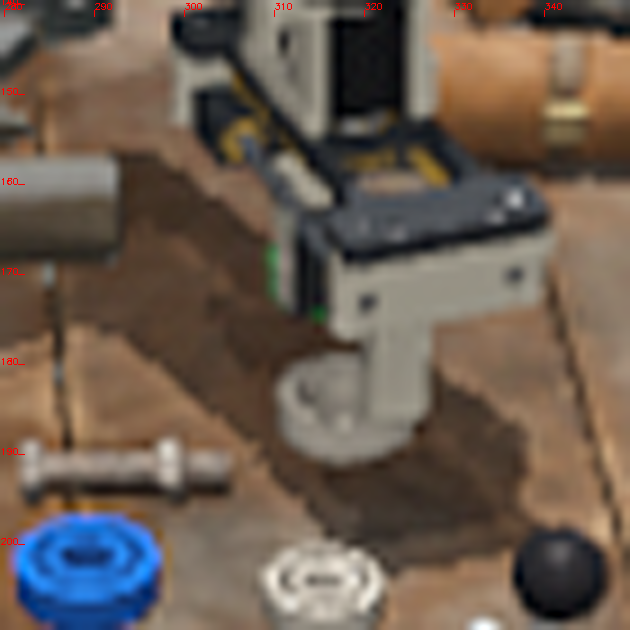

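View pics/top4c.png

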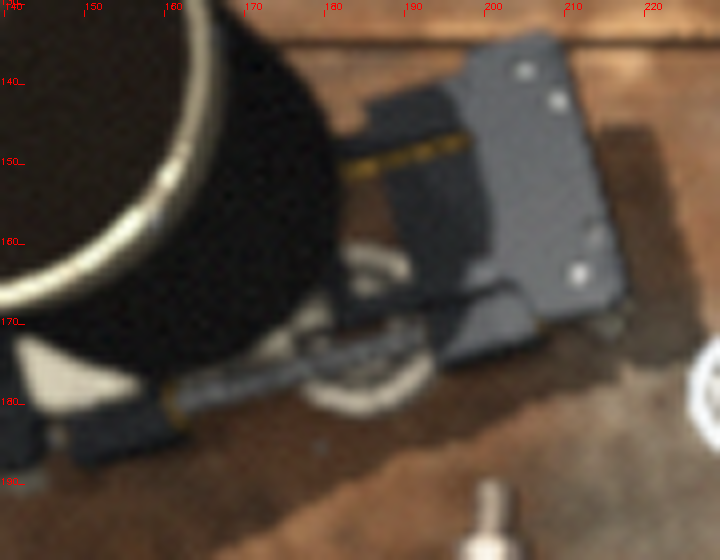

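The fingers passed over the bearing. In the side view the near fingertip sits at (323,186), about 20 mm higher than a tip 19 mm ahead of the TCP would be (191.5). The bearing hasn't moved, so I'm going lower in small steps.

Emit:
{"method": "step_arm", "body": {
  "steps": [
    [[0,0,0],0],
    [[0.2,0,0],0],
    [[0.2,0,0],0],
    [[0.1,0,0],0],
    [[0,0,0],0],
    [[0,0,0],0]
  ]
}}

```text
time_s: 7.03
tcp_pos: [0.5829, 0.0939, 0.0111]
eef_rot: [15.2, 90.0, -149.6]
contact_force: [-1.0, 1.3, -1.0]
gripper_width: 0.0743
```

```bash
python3 - <<'E'
from h import *
s=get_state();print(s['tcp_pos'],s['gripper_width'],s['contact_force'])
im=capture('side');cv2.imwrite('pics/side5.png',im)
crop('pics/side5.png','pics/side5d.png',280,140,350,210,9)
E
```

```text
[0.58287497 0.09390944 0.01109287] 0.07431015456393945 [-1.01716503  1.2836005  -1.01207193]
```

View pics/side5d.png

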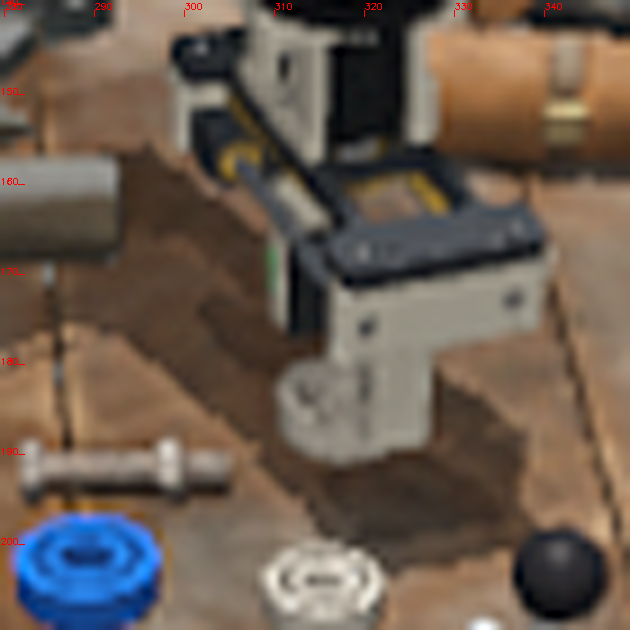

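Emit:
{"method": "step_arm", "body": {
  "steps": [
    [[0.1,0,0],0],
    [[0.1,0,0],0],
    [[0.05,0,0],0],
    [[0,0,0],0],
    [[0,0,0],0]
  ]
}}

```text
time_s: 7.5
tcp_pos: [0.583, 0.094, 0.0064]
eef_rot: [15.9, 90.0, -148.9]
contact_force: [-0.4, 0.3, 0.2]
gripper_width: 0.0744
```

Emit:
{"method": "step_arm", "body": {
  "steps": [
    [[0,0,0],0],
    [[0,0,0],0],
    [[0,0,0],0],
    [[0,0,0],0],
    [[0,0,0],0],
    [[0,0,0],0],
    [[0,0,0],0]
  ],
  "fingers": 1,
  "grip_force": 25
}}

```text
time_s: 8.08
tcp_pos: [0.5831, 0.094, 0.0066]
eef_rot: [162.1, 90.0, -2.7]
contact_force: [0.7, -1.4, 0.7]
gripper_width: 0.0484
```

```bash
python3 - <<'E'
from h import *
s=get_state();print(s['tcp_pos'],s['gripper_width'],s['contact_force'])
im=capture('side');cv2.imwrite('pics/side6.png',im)
crop('pics/side6.png','pics/side6d.png',280,140,350,210,9)
E
```

```text
[0.58314725 0.09399432 0.00655694] 0.04841025161452301 [ 0.65572234 -1.38544816  0.67243817]
```

View pics/side6d.png

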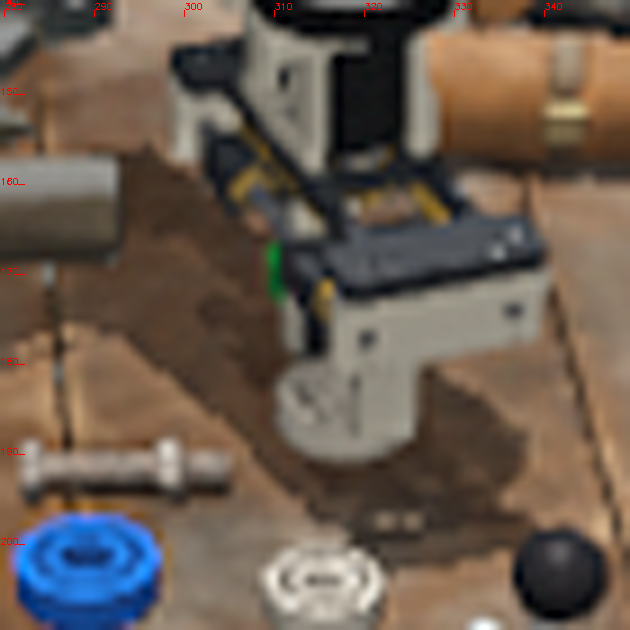

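Emit:
{"method": "step_arm", "body": {
  "steps": [
    [[0,0,0],0],
    [[0,0,0],0],
    [[0,0,0],0],
    [[-0.2,0,0],0],
    [[-0.4,0,0],0],
    [[-0.8,0,0],0],
    [[-1,0,0],0],
    [[-1,0,0],0],
    [[-1,0,0],0],
    [[0,0,0],0],
    [[0,0,0],0]
  ]
}}

```text
time_s: 9.05
tcp_pos: [0.5838, 0.0945, 0.0963]
eef_rot: [-165.4, 89.8, 29.8]
contact_force: [-0.5, -0.1, -3.0]
gripper_width: 0.0487
```

```bash
python3 - <<'E'
from h import *
s=get_state();print(s['tcp_pos'],s['gripper_width'],s['contact_force'],s['moment'])
im=capture('side');cv2.imwrite('pics/side7.png',im)
crop('pics/side7.png','pics/side7d.png',270,100,360,200,6)
im=capture('top');cv2.imwrite('pics/top7.png',im)
crop('pics/top7.png','pics/top7c.png',140,120,240,200,7)
E
```

```text
[0.58380377 0.09449537 0.09627828] 0.04867694708762208 [-0.49818174 -0.10211854 -2.96035966] [-0.10851861  0.03710347  0.02217804]
```

View pics/side7d.png

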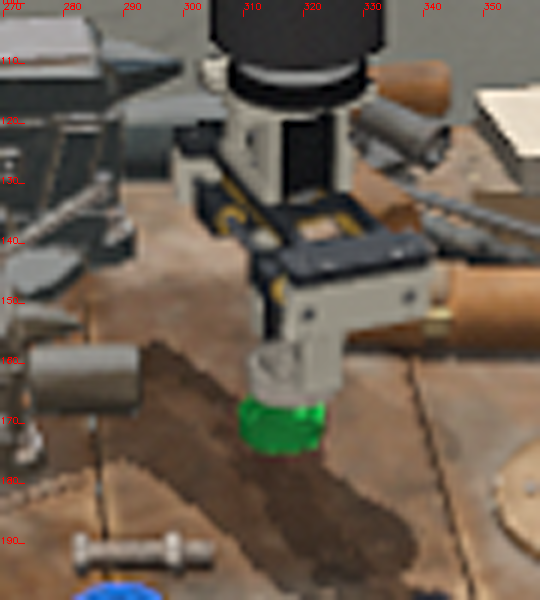

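View pics/top7c.png

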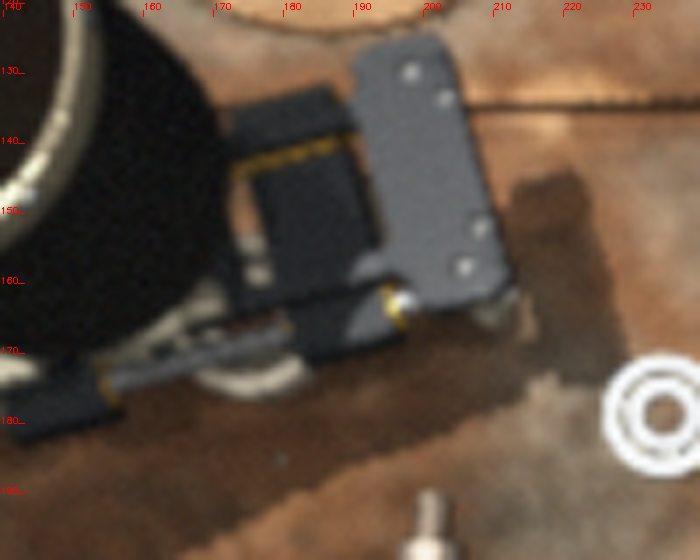

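```bash
python3 - <<'E'
from h import *
p,R=tool();print(p)
for y in (-.03,.03,.06,.09):
  for x in (-.039,0,.039):
    q=p+R[:,1]*y-R[:,2]*x-R[:,0]*.047;print(y,x,px('top',q).round(0),px('side',q).round(0))
q=p-[0,0,.0065];print(px('side',[q+[0,0,.016],q]),px('side',[q+R[:,2]*.026,q-R[:,2]*.026]),px('side',[q+R[:,2]*.026+[0,0,.016],q-R[:,2]*.026+[0,0,.016]]))
plan([*N,.16],YAW)
E
```

```text
[0.58248907 0.0939059  0.09419864]
-0.03 -0.039 [[161. 183.]] [[305. 148.]]
-0.03 0 [[157. 166.]] [[316. 146.]]
-0.03 0.039 [[152. 148.]] [[326. 144.]]
0.03 -0.039 [[188. 175.]] [[311. 156.]]
0.03 0 [[184. 158.]] [[322. 154.]]
0.03 0.039 [[179. 141.]] [[333. 152.]]
0.06 -0.039 [[202. 172.]] [[314. 160.]]
0.06 0 [[197. 154.]] [[326. 158.]]
0.06 0.039 [[192. 137.]] [[337. 156.]]
0.09 -0.039 [[215. 168.]] [[318. 165.]]
0.09 0 [[211. 151.]] [[329. 163.]]
0.09 0.039 [[206. 134.]] [[341. 161.]]
[[318.64344491 160.20377089]
 [318.58785137 164.40951994]] [[311.30182144 165.74309913]
 [325.81010399 163.08967427]] [[311.31589927 161.52649789]
 [325.90640848 158.89497829]]
tcp [0.5825 0.0939 0.0942] tool axes x [-0.001  0.    -1.   ] y [ 0.262 -0.965 -0.   ] z [-0.965 -0.262  0.001]
shift units [-3.29 20.52 10.99]
turn units 0.0026890863531908358
```

Emit:
{"method": "step_arm", "body": {
  "steps": [
    [[-0.5,0.5,0.9],0],
    [[-0.5,0.7,1],0],
    [[-0.5,0.8,1],0],
    [[-0.5,0.8,1],0],
    [[-0.5,0.8,1],0],
    [[-0.5,0.8,1],0],
    [[-0.3,0.8,1],0],
    [[0,0.8,1],0],
    [[0,0.8,1],0],
    [[0,0.8,1],0],
    [[0,0.9,1],0],
    [[0,1,0.1],0],
    [[0,1,0],0],
    [[0,1,0],0],
    [[0,1,0],0],
    [[0,1,0],0],
    [[0,1,0],0],
    [[0,1,0],0],
    [[0,1,0],0],
    [[0,1,0],0]
  ]
}}

```text
time_s: 10.82
tcp_pos: [0.4622, -0.3022, 0.1592]
eef_rot: [-35.5, 89.9, 159.7]
contact_force: [0.1, 0.4, -1.4]
gripper_width: 0.048
```

Emit:
{"method": "step_arm", "body": {
  "steps": [
    [[0,1,0],0],
    [[0,0.7,0],0],
    [[0,0.3,0],0],
    [[0,0,0],0],
    [[0,0,0],0],
    [[0,0,0],0]
  ]
}}

```text
time_s: 11.32
tcp_pos: [0.4729, -0.3393, 0.1602]
eef_rot: [-57.4, 90.0, 137.8]
contact_force: [-0.3, -0.9, -1.4]
gripper_width: 0.0481
```

```bash
python3 - <<'E'
from h import *
s=get_state();print(s['tcp_pos'],s['gripper_width'],s['contact_force'],s['moment'])
plan([*N,.07],YAW)
im=capture('side');cv2.imwrite('pics/side8.png',im)
crop('pics/side8.png','pics/side8d.png',240,160,370,300,4.2)
im=capture('top');cv2.imwrite('pics/top8.png',im)
crop('pics/top8.png','pics/top8c.png',320,130,440,250,5)
E
```

```text
[ 0.47286898 -0.33932346  0.16022761] 0.04806064502591615 [-0.26733094 -0.93973281 -1.39155244] [-0.02646248 -0.03955536 -0.03642061]
tcp [ 0.4729 -0.3393  0.1602] tool axes x [-0.001  0.    -1.   ] y [ 0.263 -0.965 -0.001] z [-0.965 -0.263  0.   ]
shift units [4.51 1.06 0.02]
turn units 0.007011277034147649
```

View pics/side8d.png

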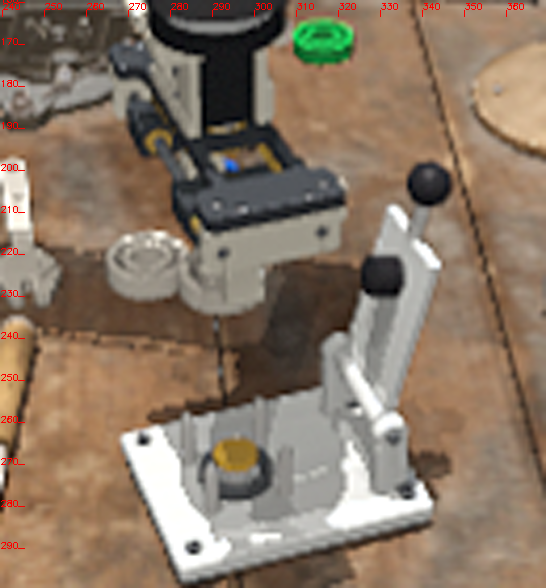

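View pics/top8c.png

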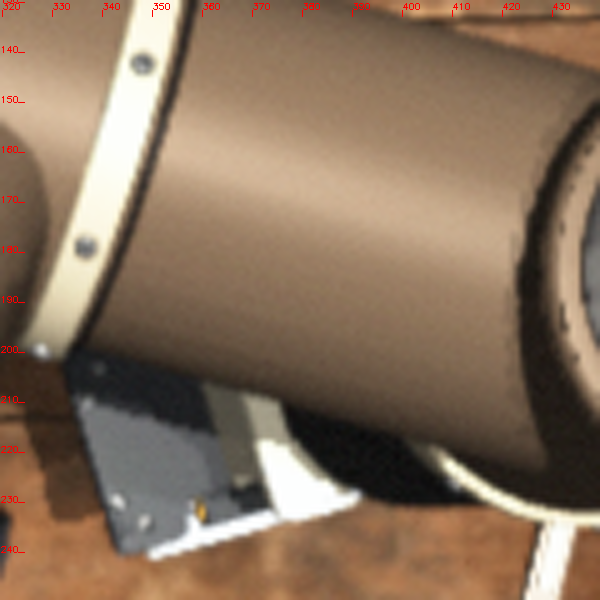

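Emit:
{"method": "step_arm", "body": {
  "steps": [
    [[0.4,0.5,0],0],
    [[0.8,0.4,0],0],
    [[0.8,0.16,0],0],
    [[0.8,0,0.02],0],
    [[0.5,0,0],0],
    [[0.2,0,0],0],
    [[0,0,0],0],
    [[0,0,0],0],
    [[0,0,0],0]
  ]
}}

```text
time_s: 12.17
tcp_pos: [0.4791, -0.3609, 0.0915]
eef_rot: [137.4, 89.9, -27.4]
contact_force: [0.4, -0.8, -2.2]
gripper_width: 0.0481
```

```bash
python3 - <<'E'
from h import *
plan([*N,.07],YAW)
im=capture('side');cv2.imwrite('pics/side9.png',im)
p,R=tool()
s=10;x0,y0=260,215
c=cv2.resize(im[y0:y0+55,x0:x0+70],None,fx=s,fy=s,interpolation=cv2.INTER_CUBIC)
cv2.imwrite('pics/side9raw.png',c)
a=np.linspace(0,2*np.pi,60)
for z in(-.0065,.0095):
    q=p+np.c_[.026*np.cos(a),.026*np.sin(a),0*a+z]; u=((px('side',q)-[x0,y0]+.5)*s).astype(int); cv2.polylines(c,[u.reshape(-1,1,2)],True,(0,0,255),1)
q=np.c_[N[0]+.014*np.cos(a),N[1]+.014*np.sin(a),0*a+.042]; u=((px('side',q)-[x0,y0]+.5)*s).astype(int); cv2.polylines(c,[u.reshape(-1,1,2)],True,(255,0,0),1)
cv2.imwrite('pics/side9o.png',c)
E
```

```text
tcp [ 0.4791 -0.3609  0.0915] tool axes x [ 0.001 -0.001 -1.   ] y [ 0.263 -0.965  0.001] z [-0.965 -0.263 -0.001]
shift units [ 1.07 -0.07  0.04]
turn units 0.009357162568643199
```

View pics/side9o.png

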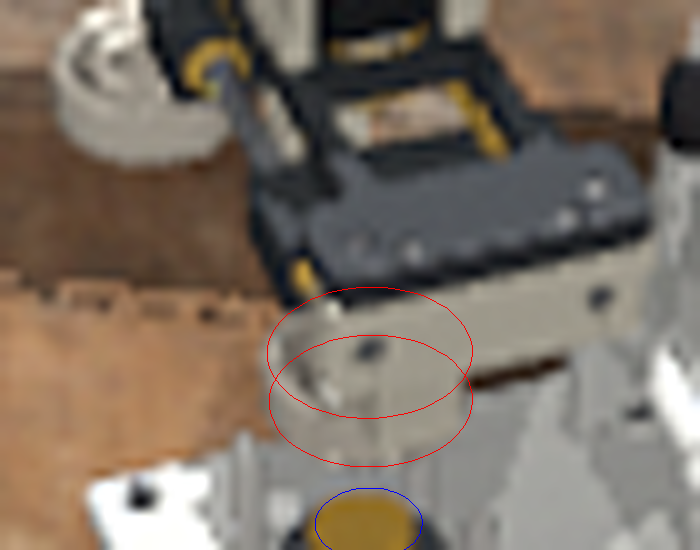

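View pics/side9raw.png

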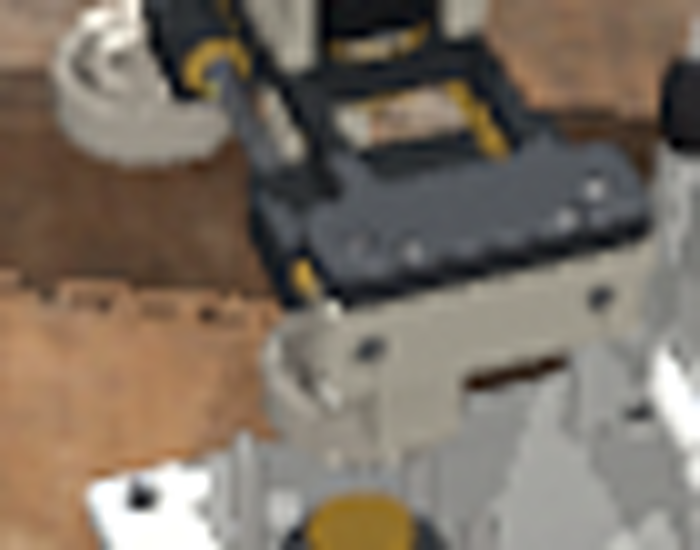

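```bash
python3 - <<'E'
from h import *
a=np.linspace(0,2*np.pi,90)
def ov(src,dst,x0,y0,w_,h_,s,circs):
    im=cv2.imread(src)
    c=cv2.resize(im[y0:y0+h_,x0:x0+w_],None,fx=s,fy=s,interpolation=cv2.INTER_CUBIC)
    for (cx,cy,z,r) in circs:
        q=np.c_[cx+r*np.cos(a),cy+r*np.sin(a),0*a+z]; u=((px(cn,q)-[x0,y0]+.5)*s).astype(int); cv2.polylines(c,[u.reshape(-1,1,2)],True,(0,0,255),1)
    return c
cn='side'
A=ov('pics/side0.png','',300,170,38,30,10,[(*B,.016,.026),(*B,0,.026)])
C=ov('pics/side0.png','',277,255,38,30,10,[(*N,.042,.014),(*N,.03,.024)])
cn='top'
D=ov('pics/top0.png','',165,155,38,30,10,[(*B,.016,.026)])
E_=ov('pics/top0.png','',352,197,38,30,10,[(*N,.042,.014),(*N,.03,.024)])
cv2.imwrite('pics/ov.png',np.vstack([np.hstack([A,C]),np.hstack([D,E_])]))
E
```

```text
(no output)
```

View pics/ov.png

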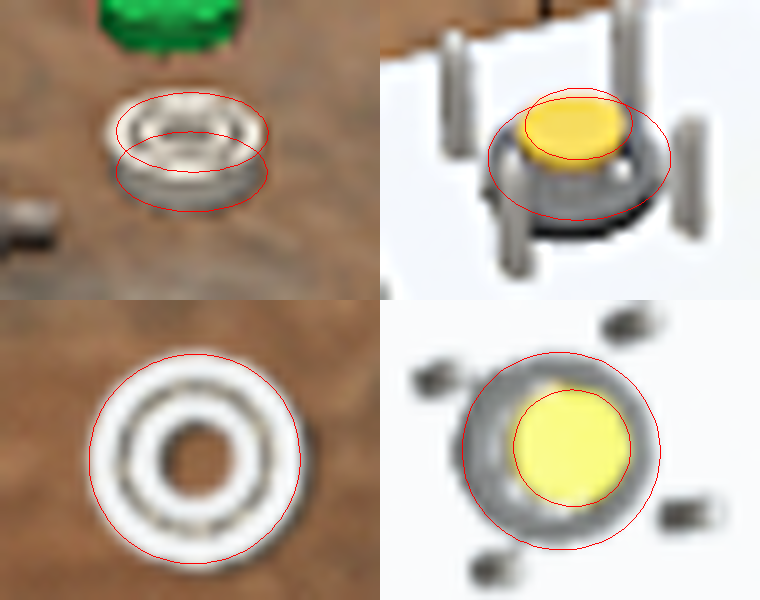

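Emit:
{"method": "step_arm", "body": {
  "steps": [
    [[0.2,-0.07,0.1],0],
    [[0.4,0,0],0],
    [[0.4,0,0],0],
    [[0.3,0,0],0],
    [[0.2,0,0],0],
    [[0.1,0,0],0],
    [[0,0,0],0],
    [[0,0,0],0],
    [[0,0,0],0]
  ]
}}

```text
time_s: 12.97
tcp_pos: [0.4764, -0.3599, 0.0587]
eef_rot: [134.2, 90.0, -30.6]
contact_force: [-0.4, -0.5, -1.5]
gripper_width: 0.0483
```

```bash
python3 - <<'E'
from h import *
plan([.4768,-.3601,.0485],YAW);print(get_state()['contact_force'],get_state()['moment'])
im=capture('side');cv2.imwrite('pics/side10.png',im)
crop('pics/side10.png','pics/side10c.png',260,215,330,290,8)
E
```

```text
tcp [ 0.4764 -0.3599  0.0587] tool axes x [ 0. -0. -1.] y [ 0.263 -0.965  0.   ] z [-0.965 -0.263 -0.   ]
shift units [ 0.51  0.01 -0.02]
turn units 0.006117034443965015
[-0.43486522 -0.50665819 -1.54865773] [-0.06573771 -0.02744204 -0.03560425]
```

View pics/side10c.png

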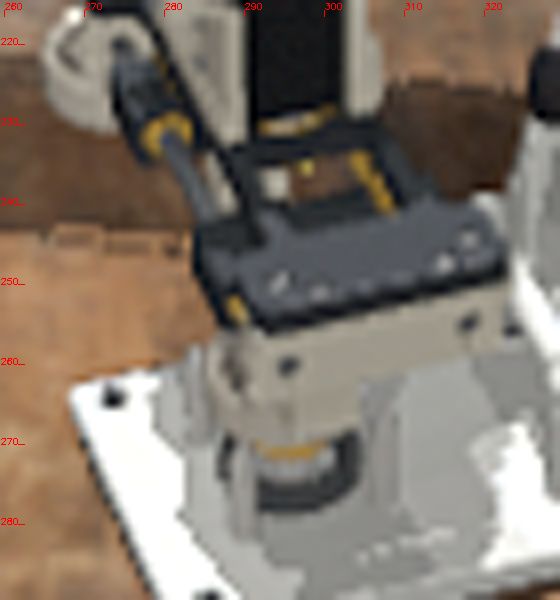

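Emit:
{"method": "step_arm", "body": {
  "steps": [
    [[0.15,0,0],0],
    [[0.15,0,0],0],
    [[0.1,0,0],0],
    [[0,0,0],0],
    [[0,0,0],0],
    [[0,0,0],0]
  ]
}}

```text
time_s: 13.52
tcp_pos: [0.4762, -0.3598, 0.0504]
eef_rot: [12.5, 90.0, -152.3]
contact_force: [-0.1, 1.1, -1.2]
gripper_width: 0.0484
```

Emit:
{"method": "step_arm", "body": {
  "steps": [
    [[0.07,0,0],0],
    [[0.05,0,0],0],
    [[0,0,0],0],
    [[0,0,0],0],
    [[0,0,0],0]
  ]
}}

```text
time_s: 13.93
tcp_pos: [0.4763, -0.3599, 0.0484]
eef_rot: [130.5, 90.0, -34.3]
contact_force: [-0.8, 0.1, 3.0]
gripper_width: 0.0486
```

```bash
python3 - <<'E'
from h import *
plan([.4768,-.3601,.0485],YAW);print(get_state()['contact_force'],get_state()['moment'])
im=capture('side');cv2.imwrite('pics/side11.png',im)
crop('pics/side11.png','pics/side11c.png',260,215,330,290,8)
E
```

```text
tcp [ 0.4763 -0.3599  0.0484] tool axes x [ 0. -0. -1.] y [ 0.263 -0.965  0.   ] z [-0.965 -0.263 -0.   ]
shift units [-0.    0.02 -0.02]
turn units 0.00661615337196982
[-0.80166689  0.05745302  3.0144944 ] [0.24697275 0.24075978 0.02873992]
```

View pics/side11c.png

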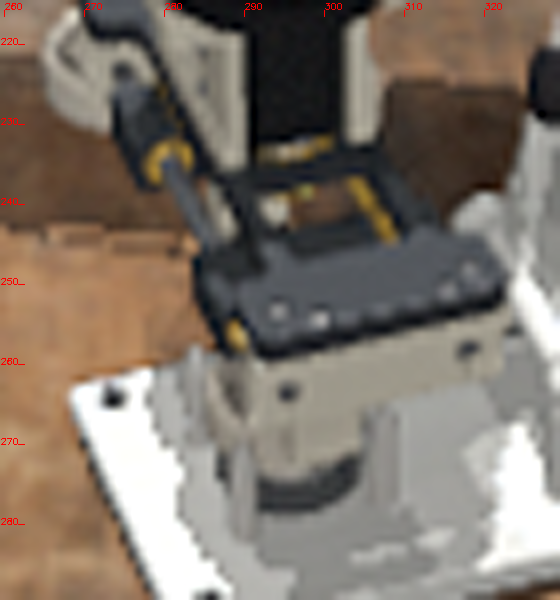

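Emit:
{"method": "step_arm", "body": {
  "steps": [
    [[0,0,0],0],
    [[0,0,0],0],
    [[0,0,0],0],
    [[0,0,0],0],
    [[0,0,0],0],
    [[0,0,0],0]
  ],
  "fingers": 0.15
}}

```text
time_s: 14.48
tcp_pos: [0.4761, -0.3598, 0.0479]
eef_rot: [-28.7, 90.0, 166.5]
contact_force: [0.3, 0.3, -0.1]
gripper_width: 0.0741
```

Emit:
{"method": "step_arm", "body": {
  "steps": [
    [[-0.2,0,0],0],
    [[-0.4,0,0],0],
    [[-0.8,0,0],0],
    [[-1,0,0],0],
    [[-1,0,0.2],0],
    [[-1,0,0.4],0],
    [[-1,0,0.4],0],
    [[-1,0,0],0],
    [[-1,0,0],0],
    [[-1,0,0],0],
    [[-1,0,0],0],
    [[-0.6,0,0],0],
    [[0,0,0],0],
    [[0,0,0],0]
  ]
}}

```text
time_s: 15.65
tcp_pos: [0.457, -0.3651, 0.2493]
eef_rot: [148.0, 89.9, -16.8]
contact_force: [-0.0, 0.3, -0.4]
gripper_width: 0.0748
```

```bash
python3 - <<'E'
from h import *
s=get_state();print(s['contact_force'],s['tcp_pos'],s['gripper_width'],s['time_s'])
im=capture('side');cv2.imwrite('pics/side12.png',im)
crop('pics/side12.png','pics/side12c.png',260,150,370,300,4)
crop('pics/side12.png','pics/side12d.png',270,245,325,295,10)
E
```

```text
[-0.03619957  0.27225208 -0.40154761] [ 0.45704642 -0.36509944  0.24931239] 0.07478272474731806 15.65
```

View pics/side12c.png

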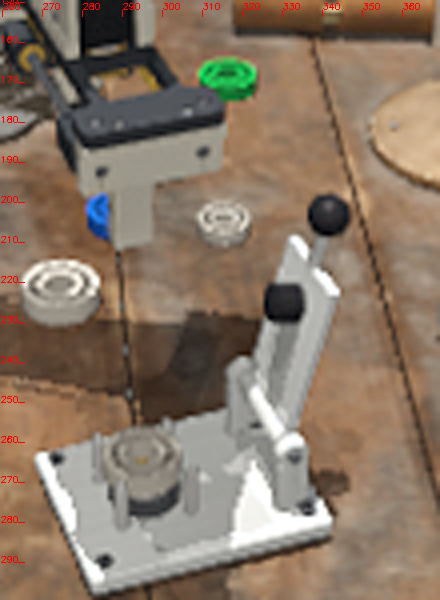

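View pics/side12d.png

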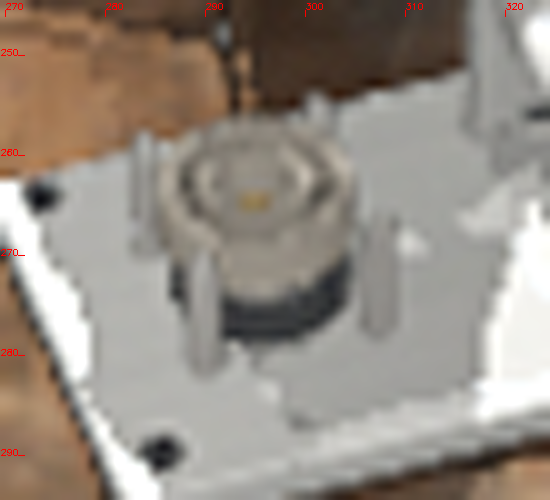

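```bash
python3 - <<'E'
from h import *
from scipy.optimize import least_squares
obs_t=np.array([241,60])/5-.5+[325,135]; obs_s=np.array([686,269])/5-.5+[205,150]+[.7,-.3]
print(obs_t,obs_s)
r=least_squares(lambda P:np.r_[px('top',P)[0]-obs_t,px('side',P)[0]-obs_s],[.59,-.33,.21]);print(r.x,r.fun)
r=least_squares(lambda P:np.r_[px('top',P)[0]-obs_t,px('side',P)[0]-obs_s+[.7,-.3]],[.59,-.33,.21]);print(r.x,r.fun)
d=(r.x[:2]-N);print('fix xy',np.cos(YAW)*d[0]+np.sin(YAW)*d[1],-np.sin(YAW)*d[0]+np.cos(YAW)*d[1])
plan([.5965,-.3276,.196],YAW)
E
```

```text
[372.7 146.5] [342.4 203. ]
[ 0.59702108 -0.32683872  0.21419978] [-0.00244452  0.16926784  0.20788677 -0.04544681]
[ 0.59640013 -0.32693387  0.21369652] [-0.00764935  0.53373468  0.65523889 -0.14277578]
fix xy 0.12277872397034756 0.0006993397932211591
tcp [ 0.4566 -0.3648  0.2482] tool axes x [ 0.  0. -1.] y [ 0.263 -0.965 -0.   ] z [-0.965 -0.263 -0.001]
shift units [ 2.61  0.04 -7.24]
turn units 0.003871065254074324
```

Triangulation agrees with the model: ball at (0.597, −0.327, 0.214), lid angle about 1.825. I'll go above the ball, open wide.

Emit:
{"method": "step_arm", "body": {
  "steps": [
    [[0,0,-0.5],0],
    [[0,0,-1],0],
    [[0,0,-1],0],
    [[0,0,-1],0],
    [[0,0,-1],0],
    [[0,0,-1],0],
    [[0,0,-1],0],
    [[0,0,-0.54],0],
    [[0,0,-0.2],0],
    [[0,0,0],0],
    [[0,0,0],0],
    [[0,0,0],0]
  ],
  "fingers": 0.1
}}

```text
time_s: 16.7
tcp_pos: [0.5957, -0.3273, 0.2482]
eef_rot: [-34.7, 90.0, 160.5]
contact_force: [0.6, -0.6, 0.9]
gripper_width: 0.0791
```

```bash
python3 - <<'E'
from h import *
plan([.5965,-.3276,.196],YAW)
im=capture('side');cv2.imwrite('pics/side13.png',im)
crop('pics/side13.png','pics/side13c.png',290,130,380,250,5)
E
```

```text
tcp [ 0.5957 -0.3273  0.2482] tool axes x [-0.  0. -1.] y [ 0.262 -0.965 -0.   ] z [-0.965 -0.262  0.   ]
shift units [ 2.61  0.03 -0.03]
turn units 0.0003094195060147816
```

View pics/side13c.png

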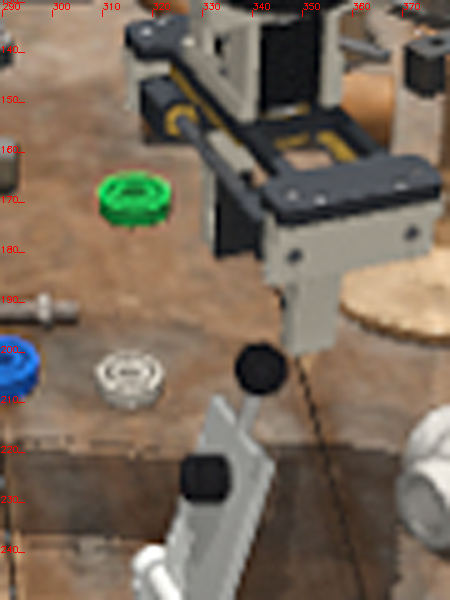

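```bash
python3 - <<'E'
from h import *
p,R=tool()
for s in (1,-1):
 for y in (.0395,.0605):
  for x in (-.0095,.0095):
    print(s,y,x,px('side',[p+s*y*R[:,1]+x*R[:,2],p+s*y*R[:,1]+x*R[:,2]+[0,0,.05]]).round(1).tolist())
print(px('side',p))
E
```

```text
1 0.0395 -0.0095 [[353.1, 199.1], [354.2, 181.0]]
1 0.0395 0.0095 [[345.7, 200.7], [346.7, 182.5]]
1 0.0605 -0.0095 [[356.8, 203.8], [358.1, 185.6]]
1 0.0605 0.0095 [[349.4, 205.4], [350.4, 187.1]]
-1 0.0395 -0.0095 [[339.9, 182.7], [340.6, 165.2]]
-1 0.0395 0.0095 [[332.8, 184.1], [333.4, 166.5]]
-1 0.0605 -0.0095 [[336.6, 178.6], [337.3, 161.2]]
-1 0.0605 0.0095 [[329.6, 180.0], [330.1, 162.5]]
[[342.70512369 191.41488231]]
```

Emit:
{"method": "step_arm", "body": {
  "steps": [
    [[0.4,0,-0.04],0],
    [[0.6,0,0],0],
    [[0.6,0,0],0],
    [[0.6,0,0],0],
    [[0.3,0,0],0],
    [[0.2,0,0],0],
    [[0,0,0],0],
    [[0,0,0],0]
  ]
}}

```text
time_s: 17.42
tcp_pos: [0.5974, -0.327, 0.194]
eef_rot: [23.4, 90.0, -141.4]
contact_force: [0.4, -0.4, -0.1]
gripper_width: 0.0792
```

Emit:
{"method": "step_arm", "body": {
  "steps": [
    [[0,0,0],0],
    [[0,0,0],0],
    [[0,0,0],0],
    [[0,0,0],0],
    [[0,0,0],0],
    [[0,0,0],0],
    [[0,0,0],0],
    [[0,0,0],0],
    [[0,0,0],0],
    [[0,0,0],0]
  ],
  "fingers": 1,
  "grip_force": 40
}}

```text
time_s: 18.25
tcp_pos: [0.5973, -0.3267, 0.1941]
eef_rot: [-74.0, 90.0, 121.2]
contact_force: [0.3, 0.2, -0.1]
gripper_width: 0.0261
```

```bash
python3 - <<'E'
from h import *
plan([.5965,-.3276,.196],YAW);s=get_state();print(s['gripper_width'],s['contact_force'])
im=capture('side');cv2.imwrite('pics/side14.png',im)
crop('pics/side14.png','pics/side14c.png',290,140,380,250,5)
E
```

```text
tcp [ 0.5973 -0.3267  0.1941] tool axes x [-0.  0. -1.] y [ 0.263 -0.965 -0.   ] z [-0.965 -0.263  0.   ]
shift units [-0.1   0.03  0.05]
turn units 0.005234016474176428
0.026134104228040658 [ 0.27028059  0.1638197  -0.07763449]
```

View pics/side14c.png

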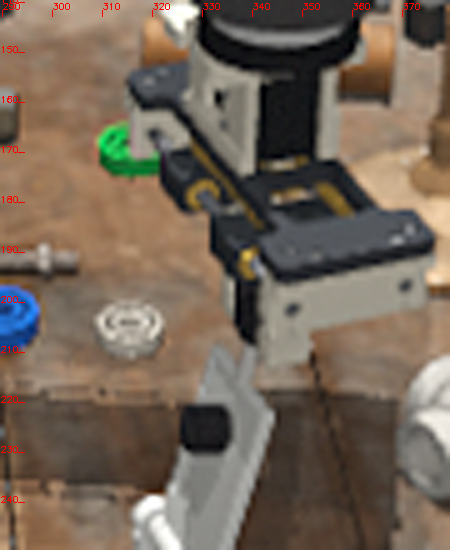

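```bash
cat > arc.py <<'E'
from h import *
import sys
def arc(a0,a1,n,c=None):
    th=np.linspace(a0,a1,n+1)
    x=.085-.15*np.cos(th);z=.068+.15*np.sin(th)
    for i in range(n): print([[round(-(z[i+1]-z[i])/.02,2),0,round(-(x[i+1]-x[i])/.02,2)],0],end=', ')
    print()
def ball(th):
    x=.085-.15*np.cos(th); return np.r_[N+x*np.array([np.cos(YAW),np.sin(YAW)]),.068+.15*np.sin(th)]
E
python3 - <<'E'
from arc import *
arc(1.825,1.45,5);arc(1.45,.95,7);arc(.95,.45,8);arc(.45,.2,5);arc(.2,.14,2)
print(ball(1.825))
E
```

```text
[[np.float64(-0.12), 0, np.float64(0.55)], 0], [[np.float64(-0.08), 0, np.float64(0.56)], 0], [[np.float64(-0.04), 0, np.float64(0.56)], 0], [[np.float64(0.0), 0, np.float64(0.56)], 0], [[np.float64(0.05), 0, np.float64(0.56)], 0], 
[[np.float64(0.08), 0, np.float64(0.53)], 0], [[np.float64(0.12), 0, np.float64(0.52)], 0], [[np.float64(0.16), 0, np.float64(0.51)], 0], [[np.float64(0.19), 0, np.float64(0.5)], 0], [[np.float64(0.23), 0, np.float64(0.48)], 0], [[np.float64(0.26), 0, np.float64(0.47)], 0], [[np.float64(0.3), 0, np.float64(0.45)], 0], 
[[np.float64(0.28), 0, np.float64(0.37)], 0], [[np.float64(0.31), 0, np.float64(0.35)], 0], [[np.float64(0.33), 0, np.float64(0.33)], 0], [[np.float64(0.35), 0, np.float64(0.31)], 0], [[np.float64(0.37), 0, np.float64(0.29)], 0], [[np.float64(0.39), 0, np.float64(0.27)], 0], [[np.float64(0.4), 0, np.float64(0.24)], 0], [[np.float64(0.42), 0, np.float64(0.22)], 0], 
[[np.float64(0.34), 0, np.float64(0.15)], 0], [[np.float64(0.35), 0, np.float64(0.14)], 0], [[np.float64(0.36), 0, np.float64(0.12)], 0], [[np.float64(0.36), 0, np.float64(0.1)], 0], [[np.float64(0.37), 0, np.float64(0.08)], 0], 
[[np.float64(0.22), 0, np.float64(0.04)], 0], [[np.float64(0.22), 0, np.float64(0.03)], 0], 
[ 0.59652799 -0.32762383  0.21317958]
```

Emit:
{"method": "step_arm", "body": {
  "steps": [
    [[0,0,0],0],
    [[0,0,0],0],
    [[0,0,0],0]
  ],
  "grip_force": 50
}}

```text
time_s: 18.55
tcp_pos: [0.5973, -0.3267, 0.1941]
eef_rot: [-100.5, 90.0, 94.7]
contact_force: [-0.6, 1.7, 0.6]
gripper_width: 0.0258
```

Gripped: the opening holds at 26 mm on the ball. Now swing along the arc.

Emit:
{"method": "step_arm", "body": {
  "steps": [
    [[-0.12,0,0.55],0],
    [[-0.08,0,0.56],0],
    [[-0.04,0,0.56],0],
    [[0,0,0.56],0],
    [[0.05,0,0.56],0],
    [[0,0,0],0],
    [[0,0,0],0],
    [[0,0,0],0]
  ]
}}

```text
time_s: 19.22
tcp_pos: [0.5432, -0.3416, 0.1981]
eef_rot: [-2.7, 90.0, -167.5]
contact_force: [0.6, 1.1, 2.2]
gripper_width: 0.0255
```

```bash
python3 - <<'E'
from arc import *
p,R=tool();print(p,ball(1.45),'expected tcp',ball(1.45)+np.array([.5973,-.3267,.1941])-ball(1.825))
print(get_state()['contact_force'])
im=capture('side');cv2.imwrite('pics/side15.png',im)
crop('pics/side15.png','pics/side15c.png',280,140,370,250,5)
E
```

```text
[ 0.54318454 -0.34163144  0.19810329] [ 0.54268333 -0.3422531   0.21690695] expected tcp [ 0.54345533 -0.34132927  0.19782737]
[0.56537928 1.05528507 2.192931  ]
```

View pics/side15c.png

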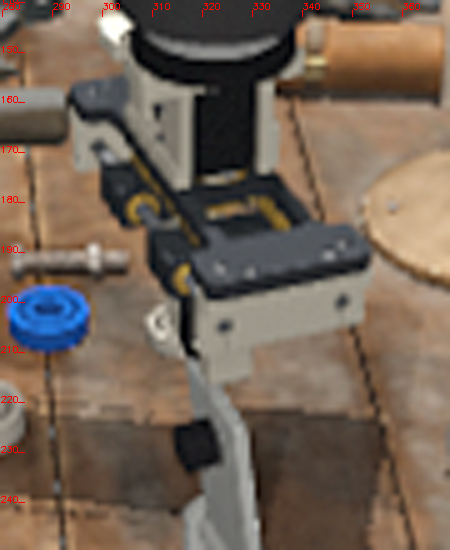

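Lid follows the gripper, now slightly forward of vertical; forces are small. Continuing.

Emit:
{"method": "step_arm", "body": {
  "steps": [
    [[0.08,0,0.53],0],
    [[0.12,0,0.52],0],
    [[0.16,0,0.51],0],
    [[0.19,0,0.5],0],
    [[0.23,0,0.48],0],
    [[0.26,0,0.47],0],
    [[0.3,0,0.45],0],
    [[0,0,0],0],
    [[0,0,0],0]
  ]
}}

```text
time_s: 20.02
tcp_pos: [0.475, -0.3603, 0.1709]
eef_rot: [-7.6, 89.9, -172.5]
contact_force: [-3.9, -0.2, 7.1]
gripper_width: 0.0261
```

Emit:
{"method": "step_arm", "body": {
  "steps": [
    [[0.28,0,0.37],0],
    [[0.31,0,0.35],0],
    [[0.33,0,0.33],0],
    [[0.35,0,0.31],0],
    [[0.37,0,0.29],0],
    [[0.39,0,0.27],0],
    [[0.4,0,0.24],0],
    [[0.42,0,0.22],0],
    [[0,0,0],0],
    [[0,0,0],0]
  ]
}}

```text
time_s: 20.85
tcp_pos: [0.4294, -0.3728, 0.1134]
eef_rot: [-12.2, 89.9, -177.0]
contact_force: [-4.8, -4.2, 3.4]
gripper_width: 0.0258
```

```bash
python3 - <<'E'
from arc import *
p,R=tool();print(p,'expected tcp',ball(.45)+np.array([.5973,-.3267,.1941])-ball(1.825))
s=get_state();print(s['contact_force'],s['gripper_width'])
im=capture('side');cv2.imwrite('pics/side16.png',im)
crop('pics/side16.png','pics/side16c.png',240,180,350,300,5)
E
```

```text
[ 0.42936395 -0.37277771  0.11340344] expected tcp [ 0.43055646 -0.37200322  0.11416525]
[-4.80263822 -4.15844801  3.37062676] 0.02584243187063354
```

View pics/side16c.png

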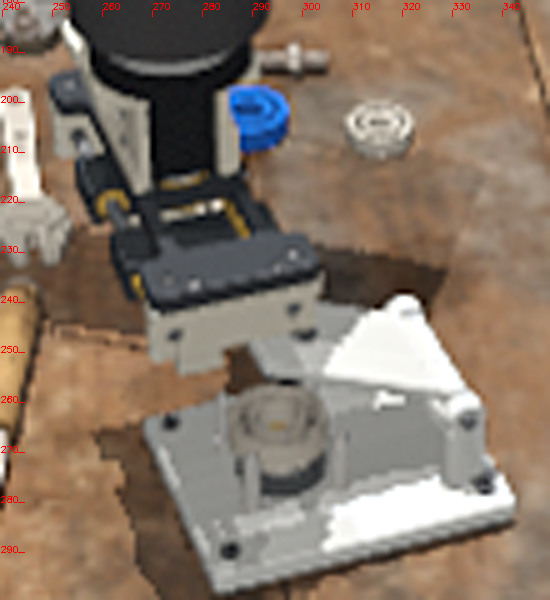

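Emit:
{"method": "step_arm", "body": {
  "steps": [
    [[0.34,0,0.13],0],
    [[0.35,0,0.12],0],
    [[0.36,0,0.12],0],
    [[0.36,0,0.1],0],
    [[0.3,0,0.07],0],
    [[0.1,0,0.02],0],
    [[0,0,0],0],
    [[0,0,0],0],
    [[0,0,0],0]
  ]
}}

```text
time_s: 21.65
tcp_pos: [0.4185, -0.3757, 0.0773]
eef_rot: [-13.3, 89.8, -178.1]
contact_force: [-4.5, -6.5, 2.6]
gripper_width: 0.0258
```

```bash
python3 - <<'E'
from arc import *
p,R=tool();o=np.array([.5973,-.3267,.1941])-ball(1.825);print(p);[print(a,ball(a)+o) for a in (.2,.14,0)]
arc(.2,0,8)
s=get_state();print(s['contact_force'],s['gripper_width'])
E
```

```text
[ 0.41846844 -0.37574352  0.07730984]
0.2 [ 0.41903135 -0.37513452  0.07872082]
0.14 [ 0.41756219 -0.37553368  0.06985189]
0 [ 0.41614593 -0.37591847  0.04892042]
[[np.float64(0.18), 0, np.float64(0.03)], 0], [[np.float64(0.19), 0, np.float64(0.03)], 0], [[np.float64(0.19), 0, np.float64(0.03)], 0], [[np.float64(0.19), 0, np.float64(0.02)], 0], [[np.float64(0.19), 0, np.float64(0.02)], 0], [[np.float64(0.19), 0, np.float64(0.01)], 0], [[np.float64(0.19), 0, np.float64(0.01)], 0], [[np.float64(0.19), 0, np.float64(0.0)], 0], 
[-4.52948641 -6.5133435   2.63234782] 0.025812647391907022
```

Emit:
{"method": "step_arm", "body": {
  "steps": [
    [[0.15,0.04,0.05],0],
    [[0.15,0.03,0.03],0],
    [[0.15,0,0.02],0],
    [[0,0,0],0],
    [[0,0,0],0]
  ]
}}

```text
time_s: 22.07
tcp_pos: [0.4169, -0.3763, 0.068]
eef_rot: [-42.1, 89.8, 153.1]
contact_force: [-5.6, 2.0, 4.4]
gripper_width: 0.0259
```

Emit:
{"method": "step_arm", "body": {
  "steps": [
    [[0.15,0,0.02],0],
    [[0.15,0,0.01],0],
    [[0.15,0,0.01],0],
    [[0,0,0],0],
    [[0,0,0],0]
  ]
}}

```text
time_s: 22.48
tcp_pos: [0.4162, -0.3765, 0.0592]
eef_rot: [-41.0, 89.8, 154.2]
contact_force: [-6.7, 2.1, 4.6]
gripper_width: 0.0262
```

Emit:
{"method": "step_arm", "body": {
  "steps": [
    [[0.12,0,0.05],0],
    [[0.12,0,0.04],0],
    [[0.1,0,0],0],
    [[0,0,0],0],
    [[0,0,0],0]
  ]
}}

```text
time_s: 22.9
tcp_pos: [0.4157, -0.3768, 0.0527]
eef_rot: [-76.9, 89.9, 118.3]
contact_force: [-2.8, 5.3, 5.0]
gripper_width: 0.0257
```

Emit:
{"method": "step_arm", "body": {
  "steps": [
    [[0.05,0,0],0],
    [[0.05,0,0],0],
    [[0,0,0],0],
    [[0,0,0],0]
  ]
}}

```text
time_s: 23.23
tcp_pos: [0.4157, -0.3768, 0.0508]
eef_rot: [-73.0, 89.9, 122.2]
contact_force: [-2.5, 5.7, 5.5]
gripper_width: 0.0254
```

```bash
python3 - <<'E'
from arc import *
s=get_state();print(s['tcp_pos'],s['contact_force'],s['gripper_width'])
im=capture('side');cv2.imwrite('pics/side17.png',im)
crop('pics/side17.png','pics/side17c.png',250,220,330,300,8)
E
```

```text
[ 0.41566395 -0.37678664  0.05082035] [-2.45293832  5.65131433  5.48573974] 0.025367552524470545
```

View pics/side17c.png

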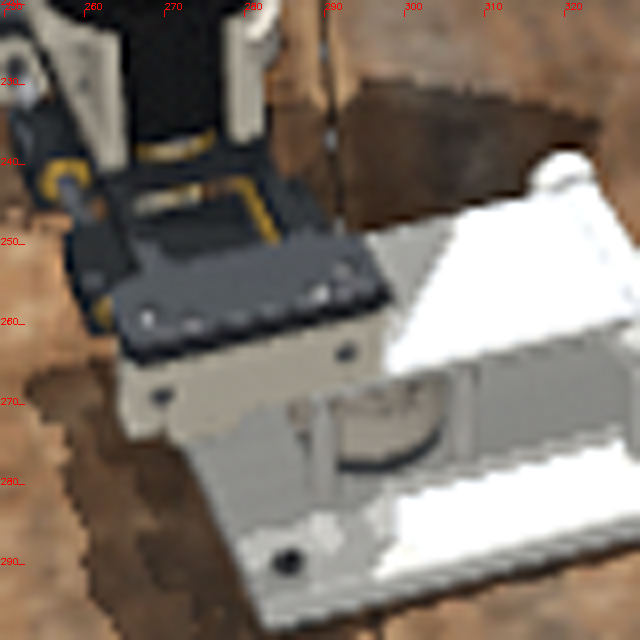

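Emit:
{"method": "step_arm", "body": {
  "steps": [
    [[0.05,-0.03,0.01],0],
    [[0.05,0,0],0],
    [[0,0,0],0],
    [[0,0,0],0],
    [[0,0,0],0]
  ],
  "grip_force": 60
}}

```text
time_s: 23.7
tcp_pos: [0.4156, -0.3768, 0.0492]
eef_rot: [-94.6, 90.0, 100.7]
contact_force: [-2.9, 2.4, 5.8]
gripper_width: 0.0253
```

Emit:
{"method": "step_arm", "body": {
  "steps": [
    [[0.04,0,0],0],
    [[0,0,0],0],
    [[0,0,0],0],
    [[0,0,0],0]
  ]
}}

```text
time_s: 24.03
tcp_pos: [0.4156, -0.3768, 0.0486]
eef_rot: [-116.5, 90.0, 78.8]
contact_force: [-3.0, 4.2, 7.3]
gripper_width: 0.0254
```

Emit:
{"method": "step_arm", "body": {
  "steps": [
    [[0.04,0,0],0],
    [[0,0,0],0],
    [[0,0,0],0],
    [[0,0,0],0]
  ]
}}

```text
time_s: 24.37
tcp_pos: [0.4156, -0.3768, 0.0484]
eef_rot: [-169.2, 90.0, 26.0]
contact_force: [-4.6, 5.5, 14.3]
gripper_width: 0.0253
```

Emit:
{"method": "step_arm", "body": {
  "steps": [
    [[0.04,0,0],0],
    [[0,0,0],0],
    [[0,0,0],0],
    [[0,0,0],0]
  ]
}}

```text
time_s: 24.7
tcp_pos: [0.4157, -0.3768, 0.0482]
eef_rot: [132.1, 90.0, -32.6]
contact_force: [-6.6, 6.7, 19.6]
gripper_width: 0.0253
```

Emit:
{"method": "step_arm", "body": {
  "steps": [
    [[0,0,0],0],
    [[0,0,0],0],
    [[0,0,0],0],
    [[0,0,0],0],
    [[0,0,0],0],
    [[0,0,0],0]
  ]
}}

```text
time_s: 25.2
tcp_pos: [0.4156, -0.3768, 0.0482]
eef_rot: [135.0, 90.0, -29.7]
contact_force: [-5.5, 7.1, 19.6]
gripper_width: 0.0254
```

```bash
python3 - <<'E'
from arc import *
s=get_state();print(s['tcp_pos'],s['contact_force'],s['gripper_width'])
im=capture('side');cv2.imwrite('pics/side18.png',im)
s_=10;x0,y0=270,235
c=cv2.resize(im[y0:y0+55,x0:x0+60],None,fx=s_,fy=s_,interpolation=cv2.INTER_CUBIC)
a=np.linspace(0,2*np.pi,90)
for z,col in((.03,(0,0,255)),(.032,(0,255,0))):
    q=np.c_[N[0]+.026*np.cos(a),N[1]+.026*np.sin(a),0*a+z]; u=((px('side',q)+[-.7,.3]-[x0,y0]+.5)*s_).astype(int); cv2.polylines(c,[u.reshape(-1,1,2)],True,col,1)
cv2.imwrite('pics/side18c.png',c)
crop('pics/side18.png','pics/side18d.png',200,150,370,310,4)
cv2.imwrite('pics/top18.png',capture('top'))
E
```

```text
[ 0.41562676 -0.37683641  0.04816881] [-5.50432273  7.1230288  19.60674104] 0.025445516115695344
```

View pics/side18c.png

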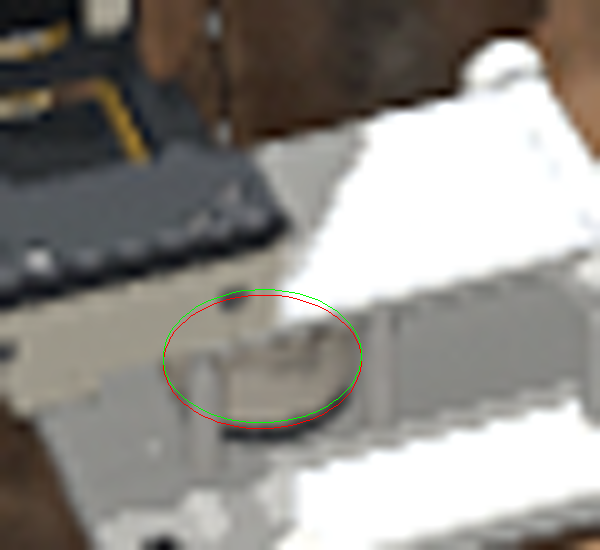

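View pics/side18d.png

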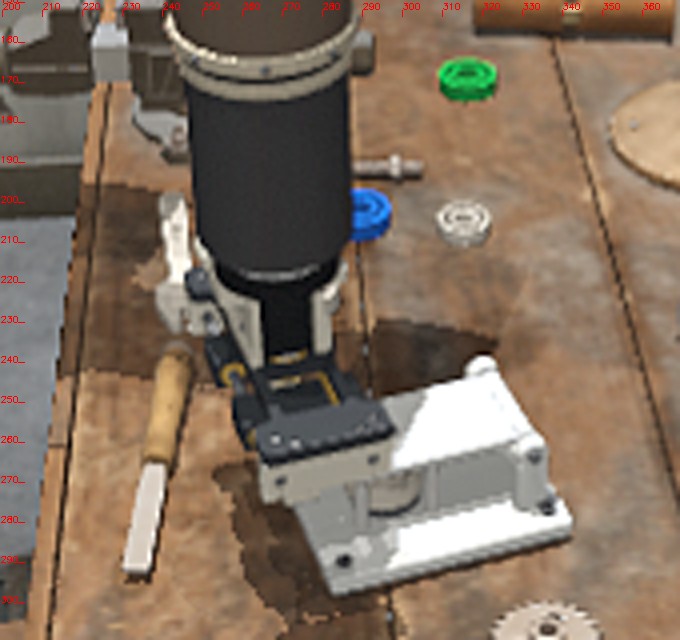

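View pics/top18.png

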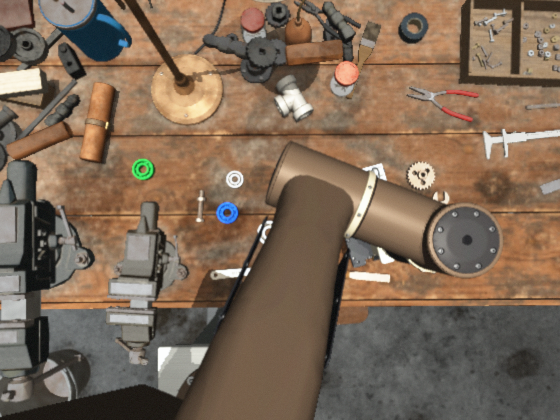

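```bash
python3 -c "
from plant import *
print(close_job())"
```

```text
the job is handed in; nothing more can be done
None
```

The middle-sized bearing is in the nest, and I handed the job in at about 25 s with the lid still held pressed down. I picked the silver bearing that measured about 53 mm across, set it on the plunger between the four posts and let go. Then I swung the lid down by its ball handle and pressed it home.

**Last checks**
- **Push:** the arm was pressing down with a steady 19.6 N. Further small steps down raised the force but moved the arm only about 0.2 mm each, so the bearing had reached a hard stop.
- **Height:** in the side view the bearing's lower edge lines up with the stop ring top at 30 mm, to within about a pixel (2–4 mm).
- **Other parts:** the small bearing, bolt and gear looked undisturbed in the final pictures. The large bearing is mostly hidden by the arm in those, but it was in place in the earlier ones and nothing came near it.

**What disagreed**
- **Fingertips:** they don't stand 19 mm ahead of the TCP as stated; they sit close to it. The first grasp therefore closed over the top of the bearing without moving it. I regrasped lower and placed everything else on that basis.
- **Opening:** the gripper read 2–4 mm narrower than the parts it held (48 mm on the bearing, 25–26 mm on the ball).
- **Sideways force:** about 9 N remained on the ball while it was held down.

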